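# Free the seized relay clamp and take the relay out

### The arm

A 6-joint arm with a two-finger parallel gripper is mounted at the origin on a cart in front of the work surface, level with it; the furniture and walls round the work are solid. World frame = base frame: x ahead of the robot, y to its left, z up, the work surface at z = 0. Lengths are in m, angles in rad, forces in N, time in s.
With the tool pointing down it reaches from about 0.3 to 0.875 m from the base axis. Payload 6.4 kg.
Tool frame: the origin (TCP) lies at the centre of the arm's flange, where the gripper is bolted on; the fingertips stand 173 mm ahead of it and the grasp point (between the pads) lies 155 mm ahead of it; z points along the fingers, x is the direction in which the jaws open and shut, and the axes are right-handed (so a half turn about z gives the same grasp; the last joint's range is limited). The gripper opens to 85 mm and grips with 20 to 120 N. Pads are 22 mm wide; open, the fingers measure 114 mm over their backs; the gripper's body (76 mm by 85 mm) begins 54 mm behind the grasp point. The pads swing forward as they close: fully open they stand 13 mm farther back than shut.
Start: joints at [0.99, 0.181, 1.607, -0, 1.354, -0.206], TCP at [0.21, 0.535, 0.405] pointing down, gripper open.
Joint ranges: [-2.99, 2.99], [-0.89, 2.07], [0.3, 2.58], [-1.14, 4.28], [0, 2.63], [-3.12, 3.12]. Speed limits (rad/s): [2.57, 2.57, 3.01, 3.14, 3.14, 3.14].

### API

Orientations are given as a unit quaternion [w, x, y, z].
In Python, from bench import ctrl gives the robot as it stands. The module is installed in compiled form; this text tells all that it offers.
- The arm moves only by the tool move_arm, never from a script. Its argument "moves" is a list of rows, each an object of numbers: "gripper": the opening in per cent of the stroke, from 0 (shut) to 100 (fully open); "x", "y", "z": the shift along the tool's x, y, z in cm; "roll": the turn about the tool's z in degrees. In form: [{"gripper": .., "x": .., "y": .., "z": .., "roll": ..}, ...]. A call has 1 to 5 rows; each row shifts and turns the commanded pose from where the row before left it, along the tool's axes as they then stand; what a row does not reach is not made up. A row lasts 1/8 s, in which the tool goes at most 62.5 mm and 10.7 degrees, less where a joint would pass 70% of its speed; a pose out of reach is approached as far as the arm can. A call is refused whole if a number of a shift passes 6.25 or a number of a turn 10.7, either way. A call with a gripper value outside its range is refused whole. The fingers move at their own pace and stop on an object; the grip force is fixed at half the most. Time passes only in rows, so rows that do not move let the fingers close. It gives the time, the measured TCP pose, the force and the opening at its end, in the units of the state.
- ctrl.get_obs(): the state, without advancing time (a new reading comes with each control period).
- ctrl.camera(name): name is "scene" or "side" or "wrist"; returns a dict with "img" (420x560x3 uint8, red, green, blue), "fx", "fy", "cx", "cy" (pixels), "world_from_camera" (4x4, takes a point from camera to world coordinates); the wrist camera has in their place "tool_from_camera" (4x4, takes a point from camera to tool coordinates, whose origin is the TCP and whose axes are the tool frame's). Camera axes: x right, y up, looking along -z (the intrinsics and any distortion apply to the point x, -y, -z); pixel columns grow to the right and rows downward; lengths in m; the calibration is good to about 2 mm. A picture is of the moment at which its call begins: read the wrist's pose just before it. There is no depth.
- ctrl.hand_in(): hands the job in, once; it reports no verdict.
The state is a dict: "time_s": time; "q": joint angles; "dq": joint speeds; "joint_efforts": joint torques, N m; "eef_pos": TCP position; "eef_rot": TCP orientation; "wrist_force": force on the tool from outside, world axes, zero at the start; "torque": the same for the moment, N m; "opening": opening from 0.0 (shut) to 1.0 (fully open).
Only numpy, scipy, OpenCV 4.12 (cv2) and the standard library are available. Lean on these libraries where they do the work, as an engineer would, in place of code of your own. Each camera call takes 0.05 s, during which the arm holds its last target. There are 200 camera calls.

### The job

The knob of the relay clamp has seized with corrosion: rock it back and forth in small arcs, gently enough not to snap its slender stem, until it breaks free, then turn it anticlockwise until the clamping arm stands well open, about a quarter turn. Then lift the relay out of its nest, set it upright on the floor of the steel tray without dropping it, and leave the other things alone.

Things in the scene. Friction and masses are not known exactly. Their poses are not given: they have to be found in the camera images.
- clamp: Relay clamp screwed to the desk: steel base plate 80 x 200 x 6 mm, origin at the centre of its underside. Aluminium boss (58 mm wide, 44 high) at y = -50 mm, relay nest at y = +55 mm. On the boss a spindle carries a flat arm (16 mm wide, underside 45 and top 51 mm above the desk, 120 mm long), at first over the relay to the base's +y, and on top a black bar knob.
- knob_grip (a point): Middle of the black bar knob, on the turning axis, 79 mm above the desk. Bar 13 mm thick (x), 46 mm long (y, along the arm), 30 mm tall (64 to 94 mm above the desk); take it across its thickness from above. 13 mm are free between its underside and the arm. The frame turns with the knob.
- spindle (a joint): Angle of spindle and arm (rad): 0 over the relay, growing anticlockwise seen from above, end stops at -0.55 and 1.5 (open). Seized: it binds hard at stops 0.07 to 0.45 either side of 0, unequal, widening with each swing. Forcing one stop does nothing; each time it is taken right up to the stop opposite the last, one step gives. After 4 to 8 such swings it is free. Friction 0.07 N m throughout.
- stem (a joint): Wind-up of the knob against the spindle (rad): the stem is a torsion spring of 8 N m/rad about the vertical, so 0.03 means 0.24 N m. It snaps at 0.075 (0.6 N m) either way. 0.025 to 0.045 (0.2 to 0.35 N m) at a stop is plenty. The knob's angle is spindle + stem; positive is anticlockwise.
- nest (a point): Centre of the nest's floor, 6 mm above the desk, axes as the clamp's. Ribs 12 mm high stand at its y sides, lips 3 mm high at its x sides; 32 mm between the ribs.
- relay: Black relay standing pins up, 28 x 28 mm, solid body 26 mm high, 38 mm with its tan pins, 30 g; origin at the centre of its underside, in the nest at first. Take its body with the fingers on the clamp's x sides (the low lips).
- tray: Open dark steel tray, loose, 85 x 110 x 18 mm (x, y, z), walls 3 mm, floor 3 mm thick; origin at the centre of its underside.
- clear_tape: Bystander: roll of tape, 89 mm across, 48 mm high, lying flat; to be left alone. It and the tray may change places.
- grease_tube: Bystander: grease tube 156 x 48 x 33 mm, lying left of the clamp near the desk's front edge; to be left alone.
- globe_box: Bystander: small carton 50 x 50 x 47 mm behind the clamp; to be left alone.

How it is judged:
On the way, in this order (a step that is already met when the one before it is completed fails the run):
1. the knob is free and the arm turned well open (at least 1.2 rad), the relay still in its nest (value of joint spindle above 1.2 rad and distance between relay and nest below 0.008 m), for 0.2 s.
2. the relay is lifted clear of the nest (z of relay in the frame of nest above 0.02 m), for 0.1 s.
At the end, for the whole second after the job is handed in: The arm stands open (spindle above 1.15 rad); the relay stands upright (within 0.15 rad), released and at rest on the floor of the tray, which stands flat on the desk (value of joint spindle above 1.15 rad and x of relay in the frame of tray between -0.032 and 0.032 m and y of relay in the frame of tray between -0.044 and 0.044 m and z of relay in the frame of tray below 0.008 m and angle between relay's own z axis and vertical below 0.15 rad and angle between tray's own z axis and vertical below 0.1 rad and height (world z) of tray below 0.01 m and linear speed of relay below 0.02 m/s); the robot touches nothing.
It fails at once if the stem is wound up by 0.075 rad (0.6 N m) or more either way: it snaps (value of joint stem above 0.075 rad or value of joint stem below -0.075 rad).
It fails at once if the relay leaves the nest while the arm is over it (value of joint spindle below 0.6 rad and distance between relay and nest above 0.02 m).
It fails at once if the relay is dropped (falls freely faster than 0.5 m/s) (contact force between the fingers and relay below 0.02 N and linear speed of relay above 0.5 m/s).
It fails at once if a bystander is shifted by more than 30 mm (distance of any of clear_tape, grease_tube, globe_box from where it was at the start of the episode above 0.03 m).
It also fails if it takes over 72 s, if anything falls off the work surface, if the arm or the gripper's body presses on something with over 40 N, if the wrist force passes 120 N, or if a joint passes its speed limit or range.

## Working session

There is one attempt and no reset: what is moved stays moved. The work goes in short steps, Python scripts to look and compute and a tool call to move; the robot and the scene stay as the last step left them, time stands still between calls to the robot, and variables do not carry over. Pictures are saved under pics/ and viewed, about 8 in all and at most 12, crops included, and the job is handed in when it is done.

Besides the shell and the picture viewer there is one more tool, called after "Call:" by a JSON object that holds its "api" and its "payload", one argument or row to a line. move_arm: Moves the arm, as the interface text tells. Its arguments: {"type":"object","properties":{"moves":{"type":"array","items":{"type":"object","properties":{"gripper":{"type":"number"},"x":{"type":"number"},"y":{"type":"number"},"z":{"type":"number"},"roll":{"type":"number"}}}}},"required":["moves"]}

```bash
mkdir -p pics
cat > h.py <<'E'
import numpy as np, cv2
from bench import ctrl
from scipy.spatial.transform import Rotation as R
def Rq(q): return R.from_quat([q[1],q[2],q[3],q[0]]).as_matrix()
def cam(name):
    o=ctrl.get_obs(); c=ctrl.camera(name)
    if name=="wrist":
        T=np.eye(4);T[:3,:3]=Rq(o["eef_rot"]);T[:3,3]=o["eef_pos"]
        c["W"]=T@np.array(c["tool_from_camera"])
    else: c["W"]=np.array(c["world_from_camera"])
    return c
def ray(c,u,v):
    d=np.array([(u-c["cx"])/c["fx"],-(v-c["cy"])/c["fy"],-1]); W=c["W"]
    return W[:3,3],W[:3,:3]@d
def onz(c,u,v,z):
    p,d=ray(c,u,v); return p+d*(z-p[2])/d[2]
def tri(l):
    A=np.zeros((3,3));b=np.zeros(3)
    for c,u,v in l:
        p,d=ray(c,u,v);d=d/np.linalg.norm(d);M=np.eye(3)-np.outer(d,d);A+=M;b+=M@p
    return np.linalg.solve(A,b)
def proj(c,P):
    q=np.linalg.inv(c["W"])@np.append(P,1); return c["cx"]+c["fx"]*q[0]/-q[2], c["cy"]-c["fy"]*q[1]/-q[2]
def save(c,f): cv2.imwrite(f,c["img"][:,:,::-1])
E
python3 - <<'E'
from h import *
import pickle
o=ctrl.get_obs();print({k:np.round(v,3) for k,v in o.items()});print(Rq(o["eef_rot"]).round(3))
D={}
for n in("scene","side","wrist"):
    c=cam(n);D[n]=c;print(n,c.keys(),c["fx"],c["W"].round(3).tolist())
cv2.imwrite("pics/a.png",np.hstack([D["scene"]["img"]])[:,:,::-1]);save(D["side"],"pics/b.png");save(D["wrist"],"pics/c.png")
pickle.dump(D,open("d0.pkl","wb"))
E
```

```text
{'time_s': np.float64(0.0), 'q': array([ 0.99 ,  0.182,  1.608, -0.   ,  1.354, -0.206]), 'dq': array([ 0.001, -0.001, -0.001, -0.   ,  0.001, -0.001]), 'joint_efforts': array([-0.0000e+00, -4.4486e+01, -3.5134e+01, -0.0000e+00,  9.0000e-03,
       -0.0000e+00]), 'eef_pos': array([0.21 , 0.535, 0.404]), 'eef_rot': array([ 0.   ,  0.826,  0.563, -0.001]), 'wrist_force': array([-0.012,  0.92 ,  0.036]), 'torque': array([0.009, 0.013, 0.052]), 'opening': np.float64(1.001)}
[[ 0.366  0.931 -0.001]
 [ 0.931 -0.366 -0.001]
 [-0.002 -0.    -1.   ]]
scene dict_keys(['img', 'fx', 'fy', 'cx', 'cy', 'world_from_camera', 'W']) 420.7235301195672 [[0.757, 0.256, -0.601, 0.025], [-0.653, 0.334, -0.68, -0.483], [0.027, 0.907, 0.42, 0.413], [0.0, 0.0, 0.0, 1.0]]
side dict_keys(['img', 'fx', 'fy', 'cx', 'cy', 'world_from_camera', 'W']) 522.4617465311696 [[0.955, 0.118, -0.272, 0.263], [-0.296, 0.328, -0.897, -0.841], [-0.016, 0.937, 0.348, 0.438], [0.0, 0.0, 0.0, 1.0]]
wrist dict_keys(['img', 'fx', 'fy', 'cx', 'cy', 'tool_from_camera', 'W']) 293.46339720742714 [[0.367, -0.893, -0.262, 0.144], [0.93, 0.352, 0.104, 0.561], [-0.001, -0.282, 0.959, 0.372], [0.0, 0.0, 0.0, 1.0]]
```

View pics/a.png

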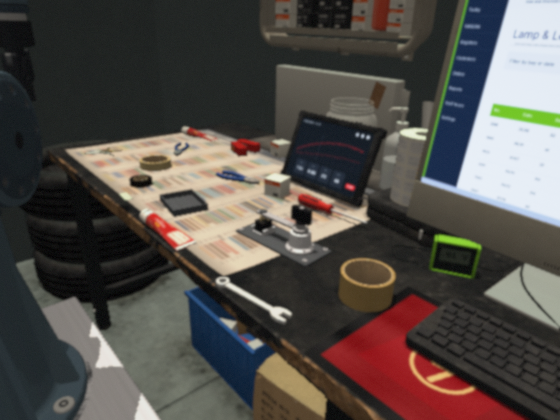

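View pics/b.png

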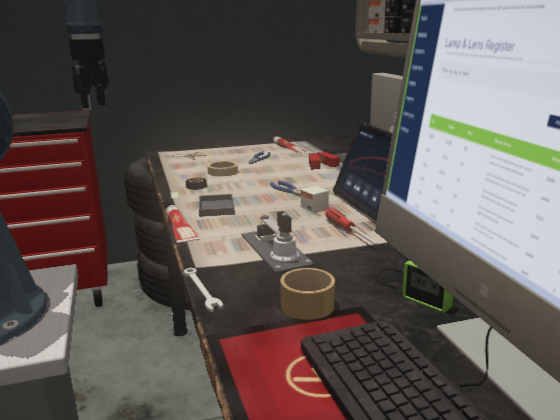

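The scene view shows the knob near (302,214), the relay near (262,224) and the tray near (184,202). The side view has the knob at (285,222), the relay at (265,231) and the tray at (216,205). Next I'll enlarge both views side by side.

Run:
```python
from h import *
import pickle
D=pickle.load(open("d0.pkl","rb"))
a=D["scene"]["img"][185:270,150:340];b=D["side"]["img"][185:275,190:320]
a=cv2.resize(a,None,fx=4,fy=4,interpolation=cv2.INTER_CUBIC)[:300];b=cv2.resize(b,None,fx=4,fy=4,interpolation=cv2.INTER_CUBIC)[:360]
im=np.zeros((600,800,3),np.uint8);im[:300,:760]=a
b2=cv2.resize(D["side"]["img"][190:265,190:320],None,fx=4,fy=4,interpolation=cv2.INTER_CUBIC);im[300:600,:520]=b2
cv2.imwrite("pics/d.png",im[:,:,::-1])
s,t=D["scene"],D["side"]
print("knob",tri([(s,302,214),(t,285,222)]),"relay",tri([(s,262,224),(t,265,231)]),"tray",onz(s,184,202,.01),onz(t,216,205,.01))
```

```text
knob [0.54000241 0.03630379 0.08004551] relay [0.52963458 0.14476417 0.02066451] tray [0.46968577 0.37200959 0.01      ] [0.46801564 0.37481801 0.01      ]
```

View pics/d.png

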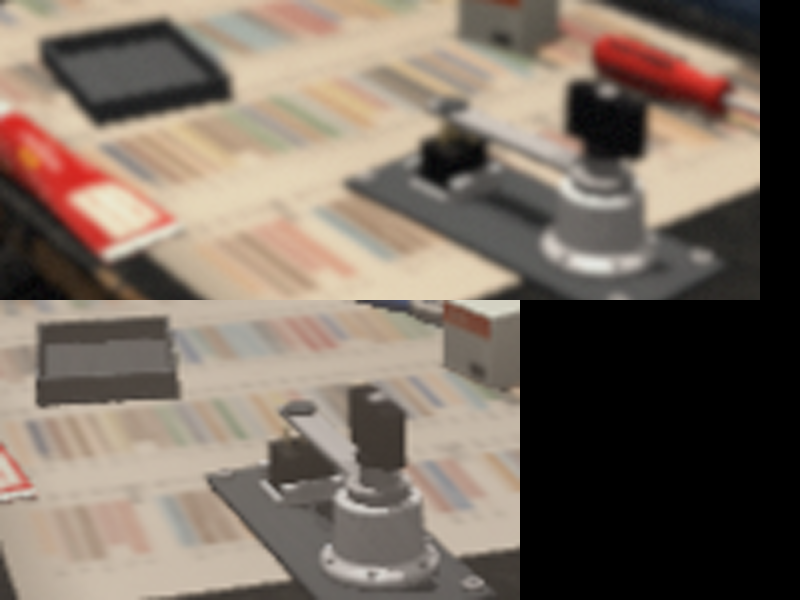

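Both views agree: the knob is at about (0.540, 0.036, 0.080) and the relay about 108 mm away towards +y, so the clamp yaw is about 0.1 rad. The tray is at about (0.469, 0.373). I'll add a planning helper that prints rows, then hover over the knob.

```bash
cat > plan.py <<'E'
from h import *
import sys,json
# usage: x y z yawdeg maxshift_cm maxroll ; prints rows
def rows(P,yaw,ms=5.5,mr=10,g=None):
    o=ctrl.get_obs();Rm=Rq(o["eef_rot"]);p=np.array(o["eef_pos"]);a=np.degrees(np.arctan2(Rm[1,0],Rm[0,0]))
    dr=-((yaw-a+180)%360-180); d=np.array(P)-p
    n=int(max(np.ceil(np.linalg.norm(d)*100/ms),np.ceil(abs(dr)/mr),1)); out=[]
    for i in range(n):
        A=np.radians(a-dr*i/n);X=np.array([np.cos(A),np.sin(A),0]);Y=np.array([np.sin(A),-np.cos(A),0])
        s=d/n*100
        out.append(dict(x=round(float(s@X),2),y=round(float(s@Y),2),z=round(float(-s[2]),2),roll=round(dr/n,1)))
    print("now",p.round(4),round(a,2),"t",o["time_s"])
    for i in range(0,n,5):print(json.dumps(out[i:i+5]))
if __name__=="__main__":
    v=list(map(float,sys.argv[1:])); rows(v[:3],v[3],*v[4:])
E
python3 plan.py .54 .036 .36 5.5 5.8
```

```text
now [0.2104 0.5349 0.404 ] 68.52 t 0.15
[{"x": -3.12, "y": 4.45, "z": 0.4, "roll": 5.7}, {"x": -2.66, "y": 4.74, "z": 0.4, "roll": 5.7}, {"x": -2.18, "y": 4.98, "z": 0.4, "roll": 5.7}, {"x": -1.67, "y": 5.17, "z": 0.4, "roll": 5.7}, {"x": -1.14, "y": 5.31, "z": 0.4, "roll": 5.7}]
[{"x": -0.61, "y": 5.4, "z": 0.4, "roll": 5.7}, {"x": -0.07, "y": 5.44, "z": 0.4, "roll": 5.7}, {"x": 0.48, "y": 5.42, "z": 0.4, "roll": 5.7}, {"x": 1.02, "y": 5.34, "z": 0.4, "roll": 5.7}, {"x": 1.54, "y": 5.21, "z": 0.4, "roll": 5.7}]
[{"x": 2.06, "y": 5.03, "z": 0.4, "roll": 5.7}]
```

Call:
{"api": "move_arm", "payload": {
  "moves": [
    {"x": -3.1, "y": 4.4, "z": 0.4, "roll": 5.7},
    {"x": -2.7, "y": 4.7, "z": 0.4, "roll": 5.7},
    {"x": -2.2, "y": 5, "z": 0.4, "roll": 5.7},
    {"x": -1.7, "y": 5.2, "z": 0.4, "roll": 5.7},
    {"x": -1.1, "y": 5.3, "z": 0.4, "roll": 5.7}
  ]
}}

```text
validation failed for argument at $.mo...
```

Call:
{"api": "move_arm", "payload": {
  "moves": [
    {"x": -0.6, "y": 5.4, "z": 0.4, "roll": 5.7},
    {"x": -0.1, "y": 5.4, "z": 0.4, "roll": 5.7},
    {"x": 0.5, "y": 5.4, "z": 0.4, "roll": 5.7},
    {"x": 1, "y": 5.3, "z": 0.4, "roll": 5.7},
    {"x": 1.5, "y": 5.2, "z": 0.4, "roll": 5.7}
  ]
}}

```text
validation failed for argument at $.mo...
```

Call:
{"api": "move_arm", "payload": {
  "moves": [
    {"x": 2.1, "y": 5, "z": 0.4, "roll": 5.7},
    {"gripper": 60},
    {"gripper": 60}
  ]
}}

```text
validation failed for argument at $.mo...
```

Run:
```python
from h import *
import pickle
o=ctrl.get_obs();print(np.round(o["eef_pos"],4),o["opening"],o["wrist_force"],o["torque"])
c=cam("wrist");pickle.dump(c,open("w1.pkl","wb"));save(c,"pics/e.png")
print(proj(c,np.array([.54,.036,.094])),proj(c,np.array([.5296,.1448,.03])))
```

```text
[0.2104 0.5349 0.404 ] 0.9985346931161877 [0.39369088 0.24647997 0.81234898] [ 0.03138631 -0.03281378 -0.03663499]
(np.float64(38.97609707986061), np.float64(524.7445458361574)) (np.float64(123.15071835794532), np.float64(452.28517981180914))
```

View pics/e.png

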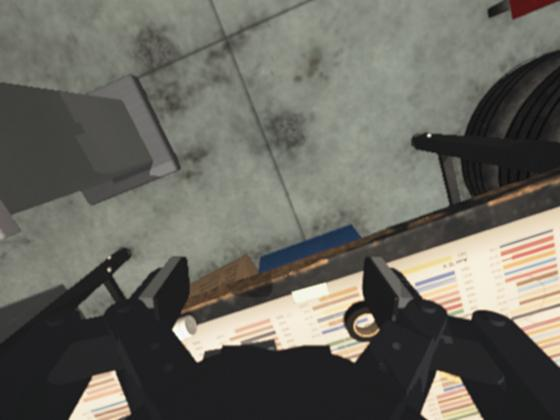

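The rows were rejected, so every field probably has to be given. The picture only shows the starting view, with no clamp in it. I'll retry with full rows.

Call:
{"api": "move_arm", "payload": {
  "moves": [
    {"gripper": 100, "x": -3.1, "y": 4.4, "z": 0.4, "roll": 5.7},
    {"gripper": 100, "x": -2.7, "y": 4.7, "z": 0.4, "roll": 5.7},
    {"gripper": 100, "x": -2.2, "y": 5, "z": 0.4, "roll": 5.7},
    {"gripper": 100, "x": -1.7, "y": 5.2, "z": 0.4, "roll": 5.7},
    {"gripper": 100, "x": -1.1, "y": 5.3, "z": 0.4, "roll": 5.7}
  ]
}}

```text
time_s: 0.82
eef_pos: [0.3605, 0.3069, 0.3846]
eef_rot: [-0.0, 0.94, 0.341, 0.0]
wrist_force: [0.9, 0.7, -0.3]
opening: 0.996
```

Call:
{"api": "move_arm", "payload": {
  "moves": [
    {"gripper": 100, "x": -0.6, "y": 5.4, "z": 0.4, "roll": 5.7},
    {"gripper": 100, "x": -0.1, "y": 5.4, "z": 0.4, "roll": 5.7},
    {"gripper": 100, "x": 0.5, "y": 5.4, "z": 0.4, "roll": 5.7},
    {"gripper": 100, "x": 1, "y": 5.3, "z": 0.4, "roll": 5.7},
    {"gripper": 100, "x": 1.5, "y": 5.2, "z": 0.4, "roll": 5.7}
  ]
}}

```text
time_s: 1.45
eef_pos: [0.5102, 0.0813, 0.3646]
eef_rot: [-0.0, 0.995, 0.099, 0.0]
wrist_force: [1.5, 1.2, -0.3]
opening: 0.998
```

Call:
{"api": "move_arm", "payload": {
  "moves": [
    {"gripper": 60, "x": 2.1, "y": 5, "z": 0.4, "roll": 5.7},
    {"gripper": 60, "x": 0, "y": 0, "z": 0, "roll": 0},
    {"gripper": 60, "x": 0, "y": 0, "z": 0, "roll": 0}
  ]
}}

```text
time_s: 1.82
eef_pos: [0.5397, 0.0383, 0.3602]
eef_rot: [-0.0, 0.999, 0.051, -0.001]
wrist_force: [-0.3, -0.0, -0.3]
opening: 0.606
```

Run:
```python
from h import *
import pickle
o=ctrl.get_obs();print(np.round(o["eef_pos"],4),o["opening"],o["wrist_force"],o["torque"],o["q"])
c=cam("wrist");pickle.dump(c,open("w1.pkl","wb"));save(c,"pics/e.png")
print(proj(c,np.array([.54,.036,.094])),proj(c,np.array([.5296,.1448,.03])))
```

```text
[0.5397 0.0383 0.3602] 0.6064499458441605 [-0.33098712 -0.019537   -0.25249533] [ 0.0176509   0.00955424 -0.03463048] [-1.48759403e-01  1.50596189e-01  1.73568325e+00  3.79809690e-04
  1.25673401e+00 -2.50626457e-01]
(np.float64(275.2233198595228), np.float64(213.51037303348576)) (np.float64(275.9113312594435), np.float64(82.52473745371388))
```

View pics/e.png

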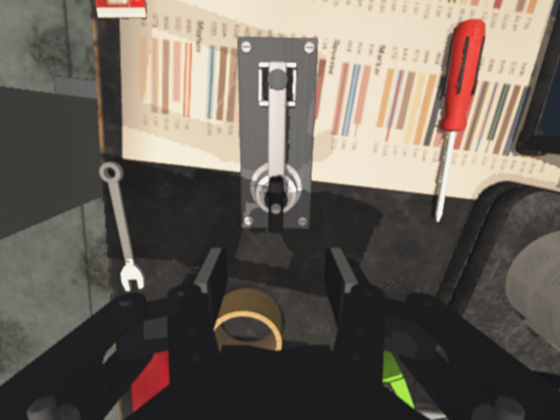

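The knob bar spans about (276,178) to (276,232), the base plate corners are at (238,38), (317,38), (312,228) and (243,228), and the relay is at (277,84). Now I'll measure the yaw and centre.

Run:
```python
from h import *
import pickle
c=pickle.load(open("w1.pkl","rb"));D=pickle.load(open("d0.pkl","rb"))
im=c["img"]
C=[onz(c,u,v,.006) for u,v in((238,38),(317,38),(312,228),(242,228))]
for p in C:print(p.round(4))
ax=(C[0]+C[1]-C[2]-C[3])/2;ctr=sum(C)/4;print("len",np.linalg.norm(ax),"w",np.linalg.norm(C[1]-C[0]),np.linalg.norm(C[2]-C[3]),"yaw",np.degrees(np.arctan2(ax[1],ax[0]))-90,ctr)
u=ax/np.linalg.norm(ax);print("boss",ctr-.05*u,"nest",ctr+.055*u)
# knob: dark pixels in window
g=im.max(2);sub=g[165:245,255:300];m=(sub<38).astype(np.uint8)
n,l,st,ce=cv2.connectedComponentsWithStats(m)
for i in range(1,n):
    if st[i,4]>60:print(st[i],ce[i]+[255,165])
for r in range(170,240,6):print(r,g[r,262:292].tolist())
for k in((302,214),(301.5,213.5)):
  print("tri",tri([(c,276,212),(D["scene"],302,206.5),(D["side"],285,212)]))
```

```text
[0.4883 0.1841 0.006 ]
[0.5653 0.1919 0.006 ]
[ 0.5872 -0.0048  0.006 ]
[ 0.5058 -0.013   0.006 ]
len 0.19789792427838834 w 0.07739194880543167 0.08181852409183768 yaw 5.726250171271104 [0.53667417 0.0895578  0.006     ]
boss [0.54166295 0.0398073  0.006     ] nest [0.53118651 0.14428335 0.006     ]
[15 12 13  8 62] [276.29032258 180.14516129]
[ 12  25  19  19 209] [275.4784689  198.24880383]
[ 14  47  15  22 187] [275.11764706 223.39037433]
170 [222, 212, 196, 175, 156, 151, 177, 210, 223, 224, 223, 222, 222, 222, 221, 219, 220, 220, 219, 218, 213, 181, 134, 109, 109, 130, 173, 211, 223, 225]
176 [131, 140, 160, 190, 222, 228, 206, 191, 181, 156, 127, 112, 112, 112, 103, 77, 61, 62, 70, 93, 127, 149, 151, 166, 162, 151, 131, 116, 112, 115]
182 [247, 247, 245, 236, 220, 183, 132, 74, 35, 34, 38, 37, 37, 37, 37, 37, 37, 36, 35, 31, 36, 66, 99, 117, 124, 141, 197, 242, 247, 242]
188 [128, 118, 120, 119, 113, 101, 71, 43, 42, 49, 53, 54, 53, 52, 50, 50, 49, 50, 47, 40, 38, 68, 102, 111, 114, 145, 188, 200, 217, 244]
194 [152, 131, 105, 69, 39, 28, 23, 25, 27, 28, 27, 27, 28, 28, 30, 29,
[... 348 characters left out ...]
 81, 91, 107, 112, 80, 40, 35, 62, 92, 121, 138, 149, 149, 139, 122, 93, 57, 34, 52, 90, 112, 108, 93, 80, 75, 73, 74, 76]
218 [73, 75, 76, 78, 77, 71, 50, 33, 33, 38, 37, 37, 38, 38, 40, 40, 39, 38, 38, 34, 36, 54, 71, 74, 76, 75, 76, 75, 75, 76]
224 [74, 74, 77, 78, 78, 70, 50, 31, 31, 34, 37, 38, 37, 36, 38, 37, 38, 38, 35, 31, 41, 61, 72, 74, 74, 73, 74, 74, 73, 77]
230 [38, 39, 38, 43, 53, 56, 45, 35, 31, 32, 36, 35, 34, 36, 35, 37, 36, 35, 34, 31, 33, 38, 39, 40, 39, 39, 39, 40, 40, 40]
236 [63, 63, 62, 60, 61, 60, 61, 62, 61, 62, 61, 61, 61, 61, 62, 63, 63, 61, 61, 55, 45, 39, 39, 40, 41, 39, 40, 41, 40, 41]
tri [0.54050991 0.03819367 0.09719178]
tri [0.54050991 0.03819367 0.09719178]
```

The base plate measures 198 x 80 mm with yaw 5.7°. The knob's top screw sits near (0.541, 0.040), which matches the boss. I'll descend to straddle the knob with the TCP at z of about 0.236, then close.

Call:
{"api": "move_arm", "payload": {
  "moves": [
    {"gripper": 50, "x": 0.1, "y": -0.2, "z": 4, "roll": 0},
    {"gripper": 45, "x": 0, "y": 0, "z": 4, "roll": 0},
    {"gripper": 40, "x": 0, "y": 0, "z": 3, "roll": 0},
    {"gripper": 40, "x": 0, "y": 0, "z": 1, "roll": 0},
    {"gripper": 40, "x": 0, "y": 0, "z": 0.4, "roll": 0}
  ]
}}

```text
time_s: 2.5
eef_pos: [0.5408, 0.041, 0.237]
eef_rot: [-0.0, 0.999, 0.052, 0.0]
wrist_force: [0.7, -0.7, -0.8]
opening: 0.4
```

```bash
cat > s.py <<'E'
from h import *
o=ctrl.get_obs();Rm=Rq(o["eef_rot"])
print("t",round(o["time_s"],2),"p",np.round(o["eef_pos"],4),"yaw",round(np.degrees(np.arctan2(Rm[1,0],Rm[0,0])),2),"F",np.round(o["wrist_force"],1),"T",np.round(o["torque"],3),"j6",round(float(o["joint_efforts"][5]),3),"op",round(float(o["opening"]),3))
E
python3 - <<'E'
import s
from h import *
c=cam("wrist");save(c,"pics/f.png")
E
```

```text
t 2.5 p [0.5408 0.041  0.237 ] yaw 5.91 F [ 0.7 -0.7 -0.8] T [-0.071  0.016 -0.002] j6 -0.001 op 0.4
```

View pics/f.png

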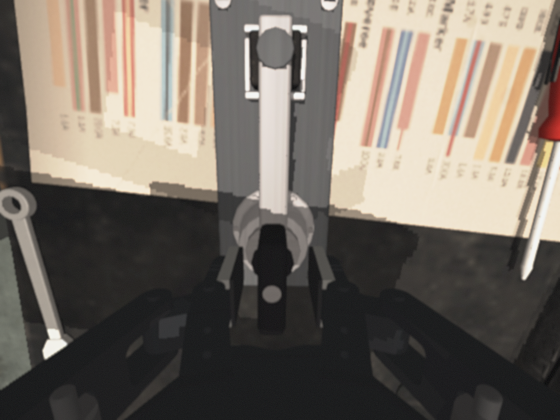

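In this sixth picture the pads' inner faces are at columns 238 and 318, midpoint about 278. The knob's centre is at column 272, so it lies about 2 mm to the tool's -x. I'll shift and close.

Call:
{"api": "move_arm", "payload": {
  "moves": [
    {"gripper": 30, "x": -0.2, "y": 0, "z": 0, "roll": 0},
    {"gripper": 20, "x": 0, "y": 0, "z": 0, "roll": 0},
    {"gripper": 0, "x": 0, "y": 0, "z": 0, "roll": 0},
    {"gripper": 0, "x": 0, "y": 0, "z": 0, "roll": 0}
  ]
}}

```text
time_s: 3.05
eef_pos: [0.5394, 0.0398, 0.2396]
eef_rot: [0.0, 0.999, 0.051, 0.001]
wrist_force: [-8.2, -1.3, 16.4]
opening: 0.143
```

```bash
python3 s.py
```

```text
t 3.05 p [0.5394 0.0398 0.2396] yaw 5.83 F [-8.2 -1.3 16.4] T [-0.092  1.33  -0.075] j6 -0.06 op 0.143
```

Call:
{"api": "move_arm", "payload": {
  "moves": [
    {"gripper": 0, "x": -0.1, "y": 0, "z": -0.3, "roll": 0},
    {"gripper": 0, "x": 0, "y": 0, "z": 0, "roll": 0}
  ]
}}

```text
time_s: 3.3
eef_pos: [0.5386, 0.0396, 0.2399]
eef_rot: [0.0, 0.999, 0.051, 0.002]
wrist_force: [5.3, -0.5, -9.0]
opening: 0.142
```

```bash
python3 s.py
```

```text
t 3.3 p [0.5386 0.0396 0.2399] yaw 5.79 F [ 5.3 -0.5 -9. ] T [-0.196 -1.003 -0.023] j6 -0.068 op 0.142
```

Call:
{"api": "move_arm", "payload": {
  "moves": [
    {"gripper": 0, "x": 0.04, "y": 0, "z": 0.1, "roll": 0},
    {"gripper": 0, "x": 0, "y": 0, "z": 0, "roll": -1},
    {"gripper": 0, "x": 0, "y": 0, "z": 0, "roll": -1},
    {"gripper": 0, "x": 0, "y": 0, "z": 0, "roll": 0}
  ]
}}

```text
time_s: 3.8
eef_pos: [0.539, 0.0397, 0.2398]
eef_rot: [0.0, 0.998, 0.069, 0.001]
wrist_force: [1.6, -1.8, 5.7]
opening: 0.138
```

```bash
python3 s.py
```

```text
t 3.8 p [0.539  0.0397 0.2398] yaw 7.87 F [ 1.6 -1.8  5.7] T [-0.254 -0.191 -0.086] j6 -0.137 op 0.138
```

Call:
{"api": "move_arm", "payload": {
  "moves": [
    {"gripper": 0, "x": 0, "y": 0, "z": 0, "roll": -1},
    {"gripper": 0, "x": 0, "y": 0, "z": 0, "roll": -1},
    {"gripper": 0, "x": 0, "y": 0, "z": 0, "roll": 0}
  ]
}}

```text
time_s: 4.18
eef_pos: [0.539, 0.0397, 0.2398]
eef_rot: [0.0, 0.996, 0.086, 0.001]
wrist_force: [1.5, -1.0, 6.1]
opening: 0.141
```

```bash
python3 s.py
```

```text
t 4.17 p [0.539  0.0397 0.2398] yaw 9.87 F [ 1.5 -1.   6.1] T [-0.183 -0.24  -0.092] j6 -0.138 op 0.141
```

Call:
{"api": "move_arm", "payload": {
  "moves": [
    {"gripper": 0, "x": 0, "y": 0, "z": 0, "roll": -1.2},
    {"gripper": 0, "x": 0, "y": 0, "z": 0, "roll": -1.2},
    {"gripper": 0, "x": 0, "y": 0, "z": 0, "roll": 0}
  ]
}}

```text
time_s: 4.55
eef_pos: [0.539, 0.0397, 0.2398]
eef_rot: [0.0, 0.994, 0.107, 0.001]
wrist_force: [1.0, -1.6, 5.9]
opening: 0.143
```

```bash
python3 s.py
```

```text
t 4.55 p [0.539  0.0397 0.2398] yaw 12.26 F [ 1.  -1.6  5.9] T [-0.235 -0.256 -0.063] j6 -0.149 op 0.143
```

Call:
{"api": "move_arm", "payload": {
  "moves": [
    {"gripper": 0, "x": 0, "y": 0, "z": 0, "roll": -1.2},
    {"gripper": 0, "x": 0, "y": 0, "z": 0, "roll": -1.2},
    {"gripper": 0, "x": 0, "y": 0, "z": 0, "roll": 0}
  ]
}}

```text
time_s: 4.92
eef_pos: [0.539, 0.0398, 0.2398]
eef_rot: [0.0, 0.992, 0.128, 0.001]
wrist_force: [0.9, -1.9, 4.7]
opening: 0.142
```

```bash
python3 s.py
```

```text
t 4.92 p [0.539  0.0398 0.2398] yaw 14.67 F [ 0.9 -1.9  4.7] T [-0.241 -0.31  -0.083] j6 -0.148 op 0.142
```

Call:
{"api": "move_arm", "payload": {
  "moves": [
    {"gripper": 0, "x": 0, "y": 0, "z": 0, "roll": -1.3},
    {"gripper": 0, "x": 0, "y": 0, "z": 0, "roll": -1.3},
    {"gripper": 0, "x": 0, "y": 0, "z": 0, "roll": 0}
  ]
}}

```text
time_s: 5.3
eef_pos: [0.5391, 0.0398, 0.2398]
eef_rot: [0.0, 0.989, 0.15, 0.001]
wrist_force: [1.0, -2.1, 6.5]
opening: 0.143
```

```bash
python3 s.py
```

```text
t 5.3 p [0.5391 0.0398 0.2398] yaw 17.27 F [ 1.  -2.1  6.5] T [-0.195 -0.312 -0.038] j6 -0.142 op 0.143
```

Call:
{"api": "move_arm", "payload": {
  "moves": [
    {"gripper": 0, "x": 0, "y": 0, "z": 0, "roll": -1.3},
    {"gripper": 0, "x": 0, "y": 0, "z": 0, "roll": -1.3},
    {"gripper": 0, "x": 0, "y": 0, "z": 0, "roll": 0}
  ]
}}

```text
time_s: 5.68
eef_pos: [0.5391, 0.0398, 0.2398]
eef_rot: [0.0, 0.985, 0.173, 0.001]
wrist_force: [1.0, -0.7, 5.0]
opening: 0.142
```

```bash
python3 s.py
```

```text
t 5.67 p [0.5391 0.0398 0.2398] yaw 19.87 F [ 1.  -0.7  5. ] T [-0.141 -0.36  -0.016] j6 -0.154 op 0.142
```

Call:
{"api": "move_arm", "payload": {
  "moves": [
    {"gripper": 0, "x": 0, "y": 0, "z": 0, "roll": -1.3},
    {"gripper": 0, "x": 0, "y": 0, "z": 0, "roll": -1.3},
    {"gripper": 0, "x": 0, "y": 0, "z": 0, "roll": 0}
  ]
}}

```text
time_s: 6.05
eef_pos: [0.5391, 0.0398, 0.2398]
eef_rot: [0.0, 0.981, 0.195, 0.001]
wrist_force: [2.3, -1.1, 4.7]
opening: 0.142
```

```bash
python3 s.py
```

```text
t 6.05 p [0.5391 0.0398 0.2398] yaw 22.47 F [ 2.3 -1.1  4.7] T [-0.128 -0.32  -0.032] j6 -0.155 op 0.142
```

Call:
{"api": "move_arm", "payload": {
  "moves": [
    {"gripper": 0, "x": 0, "y": 0, "z": 0, "roll": -1.4},
    {"gripper": 0, "x": 0, "y": 0, "z": 0, "roll": -1.4},
    {"gripper": 0, "x": 0, "y": 0, "z": 0, "roll": 0}
  ]
}}

```text
time_s: 6.42
eef_pos: [0.5391, 0.0398, 0.2398]
eef_rot: [0.0, 0.976, 0.219, 0.001]
wrist_force: [2.0, -1.5, 5.2]
opening: 0.139
```

```bash
python3 s.py
```

```text
t 6.42 p [0.5391 0.0398 0.2398] yaw 25.24 F [ 2.  -1.5  5.2] T [-0.142 -0.279 -0.161] j6 -0.308 op 0.139
```

Stop found at yaw 25.2°, with stem torque about 0.23 N m. I'll press it slightly further, then swing back to just short of the other side's minimum.

Call:
{"api": "move_arm", "payload": {
  "moves": [
    {"gripper": 0, "x": 0, "y": 0, "z": 0, "roll": -0.6},
    {"gripper": 0, "x": 0, "y": 0, "z": 0, "roll": 0}
  ]
}}

```text
time_s: 6.68
eef_pos: [0.5391, 0.0398, 0.2398]
eef_rot: [0.0, 0.975, 0.224, 0.001]
wrist_force: [1.8, -1.1, 4.3]
opening: 0.138
```

```bash
python3 s.py
```

```text
t 6.67 p [0.5391 0.0398 0.2398] yaw 25.83 F [ 1.8 -1.1  4.3] T [-0.13  -0.351 -0.26 ] j6 -0.301 op 0.138
```

Call:
{"api": "move_arm", "payload": {
  "moves": [
    {"gripper": 0, "x": 0, "y": 0, "z": 0, "roll": 4},
    {"gripper": 0, "x": 0, "y": 0, "z": 0, "roll": 6},
    {"gripper": 0, "x": 0, "y": 0, "z": 0, "roll": 6},
    {"gripper": 0, "x": 0, "y": 0, "z": 0, "roll": 4},
    {"gripper": 0, "x": 0, "y": 0, "z": 0, "roll": 1}
  ]
}}

```text
time_s: 7.3
eef_pos: [0.539, 0.0398, 0.2398]
eef_rot: [0.0, 0.999, 0.042, 0.001]
wrist_force: [0.6, -1.4, 6.5]
opening: 0.138
```

Call:
{"api": "move_arm", "payload": {
  "moves": [
    {"gripper": 0, "x": 0, "y": 0, "z": 0, "roll": 1.2},
    {"gripper": 0, "x": 0, "y": 0, "z": 0, "roll": 1.2},
    {"gripper": 0, "x": 0, "y": 0, "z": 0, "roll": 0}
  ]
}}

```text
time_s: 7.68
eef_pos: [0.5389, 0.0397, 0.2398]
eef_rot: [0.0, 1.0, 0.021, 0.001]
wrist_force: [-0.2, -2.0, 5.5]
opening: 0.14
```

```bash
python3 s.py
```

```text
t 7.67 p [0.5389 0.0397 0.2398] yaw 2.46 F [-0.2 -2.   5.5] T [-0.264 -0.167  0.084] j6 0.148 op 0.14
```

Call:
{"api": "move_arm", "payload": {
  "moves": [
    {"gripper": 0, "x": 0, "y": 0, "z": 0, "roll": 1.3},
    {"gripper": 0, "x": 0, "y": 0, "z": 0, "roll": 1.3},
    {"gripper": 0, "x": 0, "y": 0, "z": 0, "roll": 0}
  ]
}}

```text
time_s: 8.05
eef_pos: [0.5389, 0.0398, 0.2398]
eef_rot: [0.0, 1.0, -0.001, 0.001]
wrist_force: [-1.1, -0.8, 6.7]
opening: 0.139
```

```bash
python3 s.py
```

```text
t 8.05 p [0.5389 0.0398 0.2398] yaw -0.13 F [-1.1 -0.8  6.7] T [-0.299 -0.12   0.099] j6 0.154 op 0.139
```

Call:
{"api": "move_arm", "payload": {
  "moves": [
    {"gripper": 0, "x": 0, "y": 0, "z": 0, "roll": 1.3},
    {"gripper": 0, "x": 0, "y": 0, "z": 0, "roll": 1.3},
    {"gripper": 0, "x": 0, "y": 0, "z": 0, "roll": 0}
  ]
}}

```text
time_s: 8.43
eef_pos: [0.5389, 0.0398, 0.2398]
eef_rot: [0.0, 1.0, -0.024, 0.001]
wrist_force: [1.3, -1.4, 6.2]
opening: 0.142
```

```bash
python3 s.py
```

```text
t 8.43 p [0.5389 0.0398 0.2398] yaw -2.74 F [ 1.3 -1.4  6.2] T [-0.333 -0.109  0.055] j6 0.147 op 0.142
```

Call:
{"api": "move_arm", "payload": {
  "moves": [
    {"gripper": 0, "x": 0, "y": 0, "z": 0, "roll": 1.3},
    {"gripper": 0, "x": 0, "y": 0, "z": 0, "roll": 1.3},
    {"gripper": 0, "x": 0, "y": 0, "z": 0, "roll": 0}
  ]
}}

```text
time_s: 8.8
eef_pos: [0.5388, 0.0397, 0.2398]
eef_rot: [0.0, 0.999, -0.047, 0.001]
wrist_force: [0.5, -1.2, 6.4]
opening: 0.14
```

```bash
python3 s.py
```

```text
t 8.8 p [0.5388 0.0397 0.2398] yaw -5.34 F [ 0.5 -1.2  6.4] T [-0.366 -0.09   0.065] j6 0.147 op 0.14
```

Call:
{"api": "move_arm", "payload": {
  "moves": [
    {"gripper": 0, "x": 0, "y": 0, "z": 0, "roll": 1.4},
    {"gripper": 0, "x": 0, "y": 0, "z": 0, "roll": 1.4},
    {"gripper": 0, "x": 0, "y": 0, "z": 0, "roll": 0}
  ]
}}

```text
time_s: 9.18
eef_pos: [0.5388, 0.0398, 0.2398]
eef_rot: [0.0, 0.997, -0.071, 0.001]
wrist_force: [-0.5, -1.8, 6.2]
opening: 0.143
```

```bash
python3 s.py
```

```text
t 9.18 p [0.5388 0.0398 0.2398] yaw -8.13 F [-0.5 -1.8  6.2] T [-0.338 -0.078  0.072] j6 0.159 op 0.143
```

Call:
{"api": "move_arm", "payload": {
  "moves": [
    {"gripper": 0, "x": 0, "y": 0, "z": 0, "roll": 1.4},
    {"gripper": 0, "x": 0, "y": 0, "z": 0, "roll": 1.4},
    {"gripper": 0, "x": 0, "y": 0, "z": 0, "roll": 0}
  ]
}}

```text
time_s: 9.55
eef_pos: [0.5388, 0.0398, 0.2398]
eef_rot: [0.0, 0.995, -0.095, 0.001]
wrist_force: [0.3, -1.5, 7.8]
opening: 0.141
```

```bash
python3 s.py
```

```text
t 9.55 p [0.5388 0.0398 0.2398] yaw -10.92 F [ 0.3 -1.5  7.8] T [-0.314 -0.024  0.135] j6 0.268 op 0.141
```

Call:
{"api": "move_arm", "payload": {
  "moves": [
    {"gripper": 0, "x": 0, "y": 0, "z": 0, "roll": 0.9},
    {"gripper": 0, "x": 0, "y": 0, "z": 0, "roll": 0}
  ]
}}

```text
time_s: 9.8
eef_pos: [0.5388, 0.0398, 0.2398]
eef_rot: [0.0, 0.995, -0.103, 0.001]
wrist_force: [-0.2, -1.3, 6.8]
opening: 0.137
```

```bash
python3 s.py
```

```text
t 9.8 p [0.5388 0.0398 0.2398] yaw -11.8 F [-0.2 -1.3  6.8] T [-0.334  0.003  0.249] j6 0.306 op 0.137
```

Call:
{"api": "move_arm", "payload": {
  "moves": [
    {"gripper": 0, "x": 0, "y": 0, "z": 0, "roll": -5},
    {"gripper": 0, "x": 0, "y": 0, "z": 0, "roll": -8},
    {"gripper": 0, "x": 0, "y": 0, "z": 0, "roll": -8},
    {"gripper": 0, "x": 0, "y": 0, "z": 0, "roll": -8},
    {"gripper": 0, "x": 0, "y": 0, "z": 0, "roll": -4}
  ]
}}

```text
time_s: 10.42
eef_pos: [0.5391, 0.0398, 0.2398]
eef_rot: [0.0, 0.983, 0.185, 0.001]
wrist_force: [2.8, -0.7, 5.6]
opening: 0.14
```

Call:
{"api": "move_arm", "payload": {
  "moves": [
    {"gripper": 0, "x": 0, "y": 0, "z": 0, "roll": -2},
    {"gripper": 0, "x": 0, "y": 0, "z": 0, "roll": -1.3},
    {"gripper": 0, "x": 0, "y": 0, "z": 0, "roll": -1},
    {"gripper": 0, "x": 0, "y": 0, "z": 0, "roll": 0}
  ]
}}

```text
time_s: 10.92
eef_pos: [0.5391, 0.0398, 0.2398]
eef_rot: [0.001, 0.975, 0.22, 0.001]
wrist_force: [2.4, -1.1, 5.6]
opening: 0.142
```

```bash
python3 s.py
```

```text
t 10.93 p [0.5391 0.0398 0.2398] yaw 25.46 F [ 2.4 -1.1  5.6] T [-0.12  -0.391 -0.028] j6 -0.14 op 0.142
```

The stop has widened: 25.5° is free now. I'll keep probing this side.

Call:
{"api": "move_arm", "payload": {
  "moves": [
    {"gripper": 0, "x": 0, "y": 0, "z": 0, "roll": -1.4},
    {"gripper": 0, "x": 0, "y": 0, "z": 0, "roll": -1.4},
    {"gripper": 0, "x": 0, "y": 0, "z": 0, "roll": 0}
  ]
}}

```text
time_s: 11.3
eef_pos: [0.5391, 0.0398, 0.2398]
eef_rot: [0.0, 0.97, 0.244, 0.001]
wrist_force: [2.3, -0.6, 4.9]
opening: 0.139
```

```bash
python3 s.py
```

```text
t 11.3 p [0.5391 0.0398 0.2398] yaw 28.25 F [ 2.3 -0.6  4.9] T [-0.133 -0.388 -0.132] j6 -0.271 op 0.139
```

Call:
{"api": "move_arm", "payload": {
  "moves": [
    {"gripper": 0, "x": 0, "y": 0, "z": 0, "roll": -0.8},
    {"gripper": 0, "x": 0, "y": 0, "z": 0, "roll": 0}
  ]
}}

```text
time_s: 11.55
eef_pos: [0.5391, 0.0398, 0.2398]
eef_rot: [0.001, 0.968, 0.251, 0.001]
wrist_force: [2.2, -1.0, 5.2]
opening: 0.137
```

```bash
python3 s.py
```

```text
t 11.55 p [0.5391 0.0398 0.2398] yaw 29.04 F [ 2.2 -1.   5.2] T [-0.157 -0.372 -0.249] j6 -0.293 op 0.137
```

Call:
{"api": "move_arm", "payload": {
  "moves": [
    {"gripper": 0, "x": 0, "y": 0, "z": 0, "roll": 6},
    {"gripper": 0, "x": 0, "y": 0, "z": 0, "roll": 9},
    {"gripper": 0, "x": 0, "y": 0, "z": 0, "roll": 9},
    {"gripper": 0, "x": 0, "y": 0, "z": 0, "roll": 8},
    {"gripper": 0, "x": 0, "y": 0, "z": 0, "roll": 5}
  ]
}}

```text
time_s: 12.18
eef_pos: [0.5388, 0.0398, 0.2398]
eef_rot: [0.0, 0.997, -0.071, 0.001]
wrist_force: [-1.4, -2.3, 7.3]
opening: 0.139
```

Call:
{"api": "move_arm", "payload": {
  "moves": [
    {"gripper": 0, "x": 0, "y": 0, "z": 0, "roll": 1.5},
    {"gripper": 0, "x": 0, "y": 0, "z": 0, "roll": 1},
    {"gripper": 0, "x": 0, "y": 0, "z": 0, "roll": 0.9},
    {"gripper": 0, "x": 0, "y": 0, "z": 0, "roll": 0}
  ]
}}

```text
time_s: 12.68
eef_pos: [0.5388, 0.0397, 0.2397]
eef_rot: [0.0, 0.995, -0.099, 0.001]
wrist_force: [-0.3, -1.2, 6.9]
opening: 0.141
```

```bash
python3 s.py
```

```text
t 12.68 p [0.5388 0.0397 0.2397] yaw -11.33 F [-0.3 -1.2  6.9] T [-0.353 -0.066  0.108] j6 0.132 op 0.141
```

Call:
{"api": "move_arm", "payload": {
  "moves": [
    {"gripper": 0, "x": 0, "y": 0, "z": 0, "roll": 1.4},
    {"gripper": 0, "x": 0, "y": 0, "z": 0, "roll": 1.3},
    {"gripper": 0, "x": 0, "y": 0, "z": 0, "roll": 0}
  ]
}}

```text
time_s: 13.05
eef_pos: [0.5388, 0.0398, 0.2398]
eef_rot: [0.0, 0.993, -0.122, 0.001]
wrist_force: [-0.5, -2.2, 6.7]
opening: 0.138
```

```bash
python3 s.py
```

```text
t 13.05 p [0.5388 0.0398 0.2398] yaw -14.02 F [-0.5 -2.2  6.7] T [-0.366 -0.019  0.118] j6 0.233 op 0.138
```

Call:
{"api": "move_arm", "payload": {
  "moves": [
    {"gripper": 0, "x": 0, "y": 0, "z": 0, "roll": 1},
    {"gripper": 0, "x": 0, "y": 0, "z": 0, "roll": 0}
  ]
}}

```text
time_s: 13.3
eef_pos: [0.5387, 0.0398, 0.2397]
eef_rot: [0.0, 0.991, -0.131, 0.001]
wrist_force: [-1.2, -1.6, 7.7]
opening: 0.139
```

```bash
python3 s.py
```

```text
t 13.3 p [0.5387 0.0398 0.2397] yaw -15.01 F [-1.2 -1.6  7.7] T [-0.317  0.038  0.206] j6 0.291 op 0.139
```

Call:
{"api": "move_arm", "payload": {
  "moves": [
    {"gripper": 0, "x": 0, "y": 0, "z": 0, "roll": -7},
    {"gripper": 0, "x": 0, "y": 0, "z": 0, "roll": -10},
    {"gripper": 0, "x": 0, "y": 0, "z": 0, "roll": -10},
    {"gripper": 0, "x": 0, "y": 0, "z": 0, "roll": -9},
    {"gripper": 0, "x": 0, "y": 0, "z": 0, "roll": -5}
  ]
}}

```text
time_s: 13.92
eef_pos: [0.5391, 0.0398, 0.2398]
eef_rot: [0.001, 0.974, 0.226, 0.001]
wrist_force: [1.6, -1.4, 5.2]
opening: 0.142
```

Call:
{"api": "move_arm", "payload": {
  "moves": [
    {"gripper": 0, "x": 0, "y": 0, "z": 0, "roll": -1.5},
    {"gripper": 0, "x": 0, "y": 0, "z": 0, "roll": -1.2},
    {"gripper": 0, "x": 0, "y": 0, "z": 0, "roll": -1},
    {"gripper": 0, "x": 0, "y": 0, "z": 0, "roll": 0}
  ]
}}

```text
time_s: 14.42
eef_pos: [0.5392, 0.0398, 0.2398]
eef_rot: [0.001, 0.967, 0.256, 0.001]
wrist_force: [3.0, -0.3, 4.6]
opening: 0.14
```

```bash
python3 s.py
```

```text
t 14.43 p [0.5392 0.0398 0.2398] yaw 29.66 F [ 3.  -0.3  4.6] T [-0.083 -0.369 -0.08 ] j6 -0.127 op 0.14
```

Call:
{"api": "move_arm", "payload": {
  "moves": [
    {"gripper": 0, "x": 0, "y": 0, "z": 0, "roll": -1.4},
    {"gripper": 0, "x": 0, "y": 0, "z": 0, "roll": -1.2},
    {"gripper": 0, "x": 0, "y": 0, "z": 0, "roll": 0}
  ]
}}

```text
time_s: 14.8
eef_pos: [0.5392, 0.0398, 0.2398]
eef_rot: [0.001, 0.961, 0.278, 0.001]
wrist_force: [2.0, 0.2, 5.2]
opening: 0.138
```

```bash
python3 s.py
```

```text
t 14.8 p [0.5392 0.0398 0.2398] yaw 32.26 F [2.  0.2 5.2] T [-0.082 -0.471 -0.044] j6 -0.139 op 0.138
```

Call:
{"api": "move_arm", "payload": {
  "moves": [
    {"gripper": 0, "x": 0, "y": 0, "z": 0, "roll": -1.4},
    {"gripper": 0, "x": 0, "y": 0, "z": 0, "roll": -1.4},
    {"gripper": 0, "x": 0, "y": 0, "z": 0, "roll": 0}
  ]
}}

```text
time_s: 15.18
eef_pos: [0.5392, 0.0398, 0.2398]
eef_rot: [0.001, 0.954, 0.301, 0.001]
wrist_force: [2.6, -1.2, 5.8]
opening: 0.139
```

```bash
python3 s.py
```

```text
t 15.18 p [0.5392 0.0398 0.2398] yaw 35.06 F [ 2.6 -1.2  5.8] T [-0.031 -0.47  -0.07 ] j6 -0.15 op 0.139
```

Call:
{"api": "move_arm", "payload": {
  "moves": [
    {"gripper": 0, "x": 0, "y": 0, "z": 0, "roll": -1.5},
    {"gripper": 0, "x": 0, "y": 0, "z": 0, "roll": -1.5},
    {"gripper": 0, "x": 0, "y": 0, "z": 0, "roll": 0}
  ]
}}

```text
time_s: 15.55
eef_pos: [0.5392, 0.0399, 0.2398]
eef_rot: [0.001, 0.945, 0.326, 0.001]
wrist_force: [1.7, -0.8, 5.1]
opening: 0.142
```

```bash
python3 s.py
```

```text
t 15.55 p [0.5392 0.0399 0.2398] yaw 38.05 F [ 1.7 -0.8  5.1] T [-0.011 -0.472 -0.059] j6 -0.158 op 0.142
```

At 0.56 rad, beyond any binding stop, only friction torque is left, so the spindle is free. Turning it open.

Call:
{"api": "move_arm", "payload": {
  "moves": [
    {"gripper": 0, "x": 0, "y": 0, "z": 0, "roll": -4},
    {"gripper": 0, "x": 0, "y": 0, "z": 0, "roll": -5},
    {"gripper": 0, "x": 0, "y": 0, "z": 0, "roll": -5},
    {"gripper": 0, "x": 0, "y": 0, "z": 0, "roll": -5},
    {"gripper": 0, "x": 0, "y": 0, "z": 0, "roll": -4}
  ]
}}

```text
time_s: 16.18
eef_pos: [0.5393, 0.0401, 0.2398]
eef_rot: [0.001, 0.861, 0.509, 0.002]
wrist_force: [4.8, 1.0, 4.6]
opening: 0.14
```

```bash
python3 s.py
```

```text
t 16.18 p [0.5393 0.0401 0.2398] yaw 61.17 F [4.8 1.  4.6] T [ 0.271 -0.573 -0.071] j6 0.577 op 0.14
```

Call:
{"api": "move_arm", "payload": {
  "moves": [
    {"gripper": 0, "x": 0, "y": 0, "z": 0, "roll": -5},
    {"gripper": 0, "x": 0, "y": 0, "z": 0, "roll": -6},
    {"gripper": 0, "x": 0, "y": 0, "z": 0, "roll": -6},
    {"gripper": 0, "x": 0, "y": 0, "z": 0, "roll": -5},
    {"gripper": 0, "x": 0, "y": 0, "z": 0, "roll": -2}
  ]
}}

```text
time_s: 16.8
eef_pos: [0.5393, 0.0403, 0.2398]
eef_rot: [0.001, 0.737, 0.676, 0.002]
wrist_force: [4.1, 2.6, 4.3]
opening: 0.14
```

```bash
python3 s.py
```

```text
t 16.8 p [0.5393 0.0403 0.2398] yaw 85.12 F [4.1 2.6 4.3] T [ 0.581 -0.627 -0.052] j6 0.063 op 0.14
```

Open at about 1.38 rad. I'll release and rise.

Call:
{"api": "move_arm", "payload": {
  "moves": [
    {"gripper": 0, "x": 0, "y": 0, "z": 0, "roll": 0},
    {"gripper": 40, "x": 0, "y": 0, "z": 0, "roll": 0},
    {"gripper": 45, "x": 0, "y": 0, "z": 0, "roll": 0},
    {"gripper": 45, "x": 0, "y": 0, "z": -3, "roll": 0},
    {"gripper": 50, "x": 0, "y": 0, "z": -4, "roll": 0}
  ]
}}

```text
time_s: 17.42
eef_pos: [0.5372, 0.04, 0.3075]
eef_rot: [-0.002, 0.737, 0.676, -0.002]
wrist_force: [-0.8, -0.1, 0.2]
opening: 0.499
```

```bash
python3 s.py; python3 plan.py .532 .15 .34 5.8 5.5 10
```

```text
t 17.43 p [0.5372 0.04   0.3075] yaw 85.03 F [-0.8 -0.1  0.2] T [-0.016 -0.016 -0.011] j6 -0.0 op 0.499
now [0.5372 0.04   0.3075] 85.03 t 17.425
[{"x": 1.36, "y": -0.18, "z": -0.41, "roll": 9.9}, {"x": 1.31, "y": -0.42, "z": -0.41, "roll": 9.9}, {"x": 1.22, "y": -0.63, "z": -0.41, "roll": 9.9}, {"x": 1.09, "y": -0.84, "z": -0.41, "roll": 9.9}, {"x": 0.93, "y": -1.01, "z": -0.41, "roll": 9.9}]
[{"x": 0.75, "y": -1.16, "z": -0.41, "roll": 9.9}, {"x": 0.54, "y": -1.27, "z": -0.41, "roll": 9.9}, {"x": 0.31, "y": -1.34, "z": -0.41, "roll": 9.9}]
```

Call:
{"api": "move_arm", "payload": {
  "moves": [
    {"gripper": 60, "x": 1.3, "y": -0.2, "z": -0.4, "roll": 9.9},
    {"gripper": 60, "x": 1.3, "y": -0.4, "z": -0.4, "roll": 9.9},
    {"gripper": 60, "x": 1.2, "y": -0.6, "z": -0.4, "roll": 9.9},
    {"gripper": 60, "x": 1.1, "y": -0.8, "z": -0.4, "roll": 9.9},
    {"gripper": 60, "x": 0.9, "y": -1, "z": -0.4, "roll": 9.9}
  ]
}}

```text
time_s: 18.05
eef_pos: [0.5348, 0.1075, 0.3279]
eef_rot: [-0.0, 0.953, 0.302, -0.001]
wrist_force: [0.7, 0.5, -0.5]
opening: 0.601
```

Call:
{"api": "move_arm", "payload": {
  "moves": [
    {"gripper": 60, "x": 0.7, "y": -1.2, "z": -0.4, "roll": 9.9},
    {"gripper": 60, "x": 0.5, "y": -1.3, "z": -0.4, "roll": 9.9},
    {"gripper": 60, "x": 0.3, "y": -1.3, "z": -0.4, "roll": 9.9},
    {"gripper": 60, "x": 0, "y": 0, "z": 0, "roll": 0}
  ]
}}

```text
time_s: 18.55
eef_pos: [0.5319, 0.1487, 0.3402]
eef_rot: [0.0, 0.999, 0.052, -0.001]
wrist_force: [-0.3, 0.7, -1.0]
opening: 0.593
```

Run:
```python
import s,pickle
from h import *
c=cam("wrist");pickle.dump(c,open("w2.pkl","wb"));save(c,"pics/g.png")
for z in(.006,.032,.044):print(proj(c,np.array([.5285,.1445,z])))
```

```text
t 18.55 p [0.5319 0.1487 0.3402] yaw 6.0 F [-0.3  0.7 -1. ] T [ 0.001 -0.088  0.001] j6 1.164 op 0.593
(np.float64(271.67418179739894), np.float64(195.5612760671893))
(np.float64(271.34235481251295), np.float64(201.98170420072032))
(np.float64(271.1688950629699), np.float64(205.33792869941013))
```

View pics/g.png

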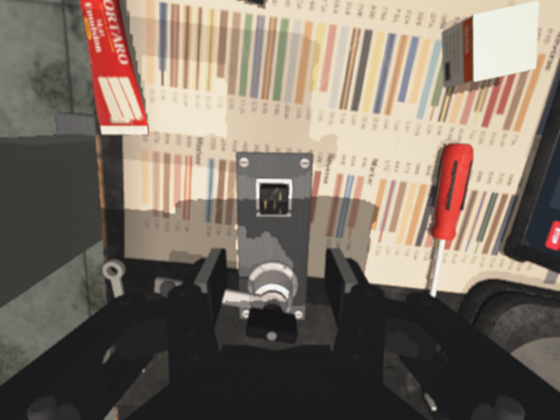

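The arm stands open to the left at (230,298). The relay is at about (274,198), matching the nest's predicted pixel apart from the known -2 mm x bias. Descending over the relay.

Call:
{"api": "move_arm", "payload": {
  "moves": [
    {"gripper": 60, "x": -0.4, "y": 0.4, "z": 4.5, "roll": 0.2},
    {"gripper": 60, "x": 0, "y": 0, "z": 5, "roll": 0},
    {"gripper": 60, "x": 0, "y": 0, "z": 3, "roll": 0},
    {"gripper": 55, "x": 0, "y": 0, "z": 1.5, "roll": 0},
    {"gripper": 55, "x": 0, "y": 0, "z": 0, "roll": 0}
  ]
}}

```text
time_s: 19.23
eef_pos: [0.5285, 0.1434, 0.1999]
eef_rot: [0.0, 0.999, 0.05, -0.001]
wrist_force: [0.1, -0.8, 0.7]
opening: 0.549
```

Run:
```python
import s
from h import *
c=cam("wrist");save(c,"pics/i.png")
```

```text
t 19.23 p [0.5285 0.1434 0.1999] yaw 5.69 F [ 0.1 -0.8  0.7] T [0.053 0.015 0.018] j6 -0.03 op 0.549
```

View pics/i.png

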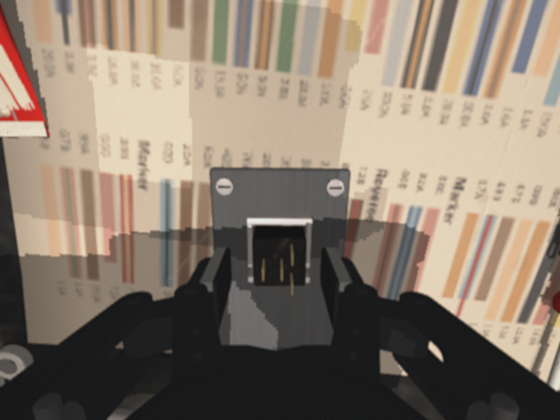

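In picture 8 the relay, centred at column 279, sits midway between the pads (228 and 325). I'll go down the last 1.3 cm and close.

Call:
{"api": "move_arm", "payload": {
  "moves": [
    {"gripper": 50, "x": 0, "y": -0.1, "z": 0.8, "roll": 0},
    {"gripper": 45, "x": 0, "y": 0, "z": 0.5, "roll": 0},
    {"gripper": 25, "x": 0, "y": 0, "z": 0, "roll": 0},
    {"gripper": 0, "x": 0, "y": 0, "z": 0, "roll": 0},
    {"gripper": 0, "x": 0, "y": 0, "z": 0, "roll": 0}
  ]
}}

```text
time_s: 19.9
eef_pos: [0.5287, 0.1448, 0.1878]
eef_rot: [0.0, 0.999, 0.049, 0.0]
wrist_force: [0.2, 0.0, -1.1]
opening: 0.312
```

```bash
python3 s.py
```

```text
t 19.9 p [0.5287 0.1448 0.1878] yaw 5.63 F [ 0.2  0.  -1.1] T [0.002 0.006 0.017] j6 -0.001 op 0.312
```

Gripped, with the opening at 26.5 mm on a 28 mm body. I'll lift slowly, then hover near the tray.

Call:
{"api": "move_arm", "payload": {
  "moves": [
    {"gripper": 0, "x": 0, "y": 0, "z": -1, "roll": 0},
    {"gripper": 0, "x": 0, "y": 0, "z": -2.5, "roll": 0},
    {"gripper": 0, "x": 0, "y": 0, "z": -4, "roll": 0},
    {"gripper": 0, "x": 0, "y": 0, "z": -4, "roll": 0},
    {"gripper": 0, "x": 0, "y": 0, "z": -3, "roll": 0}
  ]
}}

```text
time_s: 20.52
eef_pos: [0.5288, 0.1448, 0.3354]
eef_rot: [-0.0, 0.999, 0.049, 0.001]
wrist_force: [0.3, -0.2, -0.3]
opening: 0.312
```

```bash
python3 s.py; python3 plan.py .469 .362 .34 5.7 4 10
```

```text
t 20.52 p [0.5288 0.1448 0.3354] yaw 5.63 F [ 0.3 -0.2 -0.3] T [ 0.004 -0.011 -0.032] j6 -0.0 op 0.312
now [0.5288 0.1448 0.3354] 5.63 t 20.525
[{"x": -0.64, "y": -3.7, "z": -0.08, "roll": -0.0}, {"x": -0.64, "y": -3.7, "z": -0.08, "roll": -0.0}, {"x": -0.64, "y": -3.7, "z": -0.08, "roll": -0.0}, {"x": -0.63, "y": -3.7, "z": -0.08, "roll": -0.0}, {"x": -0.63, "y": -3.7, "z": -0.08, "roll": -0.0}]
[{"x": -0.63, "y": -3.7, "z": -0.08, "roll": -0.0}]
```

Call:
{"api": "move_arm", "payload": {
  "moves": [
    {"gripper": 0, "x": -0.6, "y": -3, "z": -0.1, "roll": 0},
    {"gripper": 0, "x": -0.8, "y": -4.5, "z": -0.1, "roll": 0},
    {"gripper": 0, "x": -0.9, "y": -5.5, "z": -0.1, "roll": 0},
    {"gripper": 0, "x": -0.8, "y": -5, "z": -0.1, "roll": 0},
    {"gripper": 0, "x": -0.6, "y": -3, "z": 0, "roll": 0}
  ]
}}

```text
time_s: 21.15
eef_pos: [0.4702, 0.3523, 0.3376]
eef_rot: [-0.0, 0.999, 0.05, 0.0]
wrist_force: [0.1, -0.2, 0.3]
opening: 0.309
```

Call:
{"api": "move_arm", "payload": {
  "moves": [
    {"gripper": 0, "x": -0.1, "y": -1.2, "z": 0, "roll": 0},
    {"gripper": 0, "x": 0, "y": 0, "z": 0, "roll": 0}
  ]
}}

```text
time_s: 21.4
eef_pos: [0.4691, 0.3621, 0.3369]
eef_rot: [0.0, 0.999, 0.05, 0.0]
wrist_force: [1.0, 0.6, -0.8]
opening: 0.315
```

Run:
```python
import s,pickle
from h import *
c=cam("wrist");pickle.dump(c,open("w3.pkl","wb"));save(c,"pics/j.png")
print(proj(c,np.array([.469,.373,.018])))
```

```text
t 21.4 p [0.4691 0.3621 0.3369] yaw 5.68 F [ 1.   0.6 -0.8] T [-0.037  0.044  0.044] j6 0.117 op 0.315
(np.float64(275.7598347013396), np.float64(184.7853542735578))
```

View pics/j.png

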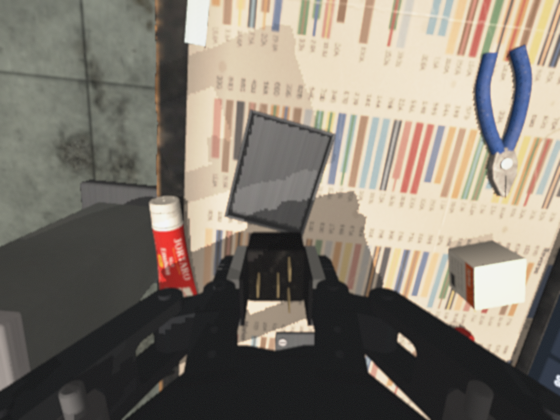

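Picture 9 shows the relay held upright, with the tray's rim corners at about (252,112), (335,134), (305,232) and (227,214). I'll compute the pose.

Run:
```python
from h import *
import pickle
c=pickle.load(open("w3.pkl","rb"))
C=[onz(c,u,v,.018) for u,v in((252,112),(335,134),(305,232),(227,214))]
print(np.array(C).round(4));print([round(np.linalg.norm(C[i]-C[(i+1)%4]),4) for i in range(4)])
a=(C[0]+C[1]-C[2]-C[3])/2;ctr=sum(C)/4;print(ctr,"y-axis yaw",np.degrees(np.arctan2(a[1],a[0]))-90)
D=pickle.load(open("d0.pkl","rb"));print("two-view z check",[tri([(c,u,v),(D["side"],us,vs),(D["scene"],u2,v2)]).round(4) for u,v,us,vs,u2,v2 in((252,112,190+38/4,190+22/4,150+42/4,185+40/4),(335,134,190+168/4,190+18/4,150+166/4,185+20/4))])
```

```text
[[0.4402 0.4395 0.018 ]
 [0.5202 0.4274 0.018 ]
 [0.5044 0.326  0.018 ]
 [0.4222 0.3377 0.018 ]]
[np.float64(0.0809), np.float64(0.1027), np.float64(0.083), np.float64(0.1034)]
[0.47174057 0.38265255 0.018     ] y-axis yaw -9.433421005726473
two-view z check [array([0.4397, 0.4389, 0.016 ]), array([0.521 , 0.427 , 0.0136])]
```

```bash
python3 plan.py .470 .379 .25 80.6 5 9.5
```

```text
now [0.4694 0.3614 0.3368] 5.62 t 21.45
[{"x": 0.03, "y": -0.22, "z": 1.08, "roll": -9.4}, {"x": 0.06, "y": -0.21, "z": 1.08, "roll": -9.4}, {"x": 0.1, "y": -0.2, "z": 1.08, "roll": -9.4}, {"x": 0.13, "y": -0.18, "z": 1.08, "roll": -9.4}, {"x": 0.16, "y": -0.16, "z": 1.08, "roll": -9.4}]
[{"x": 0.18, "y": -0.13, "z": 1.08, "roll": -9.4}, {"x": 0.2, "y": -0.1, "z": 1.08, "roll": -9.4}, {"x": 0.21, "y": -0.06, "z": 1.08, "roll": -9.4}]
```

Call:
{"api": "move_arm", "payload": {
  "moves": [
    {"gripper": 0, "x": 0, "y": -0.2, "z": 1.1, "roll": -9.4},
    {"gripper": 0, "x": 0.1, "y": -0.2, "z": 1.1, "roll": -9.4},
    {"gripper": 0, "x": 0.1, "y": -0.2, "z": 1.1, "roll": -9.4},
    {"gripper": 0, "x": 0.1, "y": -0.2, "z": 1.1, "roll": -9.4},
    {"gripper": 0, "x": 0.2, "y": -0.2, "z": 1.1, "roll": -9.4}
  ]
}}

```text
time_s: 22.08
eef_pos: [0.4701, 0.3719, 0.2814]
eef_rot: [0.0, 0.896, 0.445, -0.0]
wrist_force: [-0.4, 0.6, -1.1]
opening: 0.311
```

Call:
{"api": "move_arm", "payload": {
  "moves": [
    {"gripper": 0, "x": 0.2, "y": -0.1, "z": 1.1, "roll": -9.4},
    {"gripper": 0, "x": 0.2, "y": -0.1, "z": 1.1, "roll": -9.4},
    {"gripper": 0, "x": 0.2, "y": -0.1, "z": 1.1, "roll": -9.4},
    {"gripper": 0, "x": 0, "y": 0, "z": 0, "roll": 0}
  ]
}}

```text
time_s: 22.58
eef_pos: [0.4697, 0.3786, 0.2478]
eef_rot: [-0.0, 0.762, 0.647, -0.001]
wrist_force: [-0.6, -0.4, -0.8]
opening: 0.316
```

Run:
```python
import s
from h import *
c=cam("wrist");save(c,"pics/k.png")
```

```text
t 22.57 p [0.4697 0.3786 0.2478] yaw 80.64 F [-0.6 -0.4 -0.8] T [-0.041  0.011 -0.003] j6 -0.915 op 0.316
```

View pics/k.png

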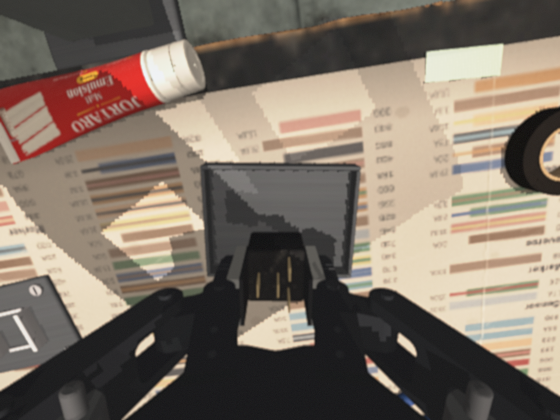

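Picture 10 shows the tray square to the jaws and centred at column 280 against the fingers at 277. Lowering.

Call:
{"api": "move_arm", "payload": {
  "moves": [
    {"gripper": 0, "x": 0, "y": 0, "z": 2.5, "roll": 0},
    {"gripper": 0, "x": 0, "y": 0, "z": 2.2, "roll": 0},
    {"gripper": 0, "x": 0, "y": 0, "z": 1, "roll": 0},
    {"gripper": 0, "x": 0, "y": 0, "z": 0.4, "roll": 0},
    {"gripper": 0, "x": 0, "y": 0, "z": 0, "roll": 0}
  ]
}}

```text
time_s: 23.25
eef_pos: [0.4698, 0.3801, 0.1883]
eef_rot: [0.0, 0.762, 0.648, 0.0]
wrist_force: [-0.6, 0.2, -0.2]
opening: 0.312
```

```bash
python3 s.py
```

```text
t 23.25 p [0.4698 0.3801 0.1883] yaw 80.78 F [-0.6  0.2 -0.2] T [0.038 0.037 0.016] j6 0.012 op 0.312
```

Call:
{"api": "move_arm", "payload": {
  "moves": [
    {"gripper": 0, "x": 0, "y": 0, "z": 0.15, "roll": 0},
    {"gripper": 0, "x": 0, "y": 0, "z": 0.1, "roll": 0},
    {"gripper": 0, "x": 0, "y": 0, "z": 0.1, "roll": 0},
    {"gripper": 0, "x": 0, "y": 0, "z": 0, "roll": 0}
  ]
}}

```text
time_s: 23.75
eef_pos: [0.4695, 0.3802, 0.1847]
eef_rot: [0.0, 0.761, 0.648, 0.0]
wrist_force: [-1.5, -1.3, 4.1]
opening: 0.309
```

```bash
python3 s.py
```

```text
t 23.75 p [0.4695 0.3802 0.1847] yaw 80.83 F [-1.5 -1.3  4.1] T [-0.171  0.272 -0.001] j6 0.0 op 0.309
```

Contact at 4 N, at the expected height of 0.1848. I'll release and rise.

Call:
{"api": "move_arm", "payload": {
  "moves": [
    {"gripper": 36, "x": 0, "y": 0, "z": 0, "roll": 0},
    {"gripper": 45, "x": 0, "y": 0, "z": 0, "roll": 0},
    {"gripper": 50, "x": 0, "y": 0, "z": 0, "roll": 0},
    {"gripper": 50, "x": 0, "y": 0, "z": -1.5, "roll": 0},
    {"gripper": 50, "x": 0, "y": 0, "z": -3, "roll": 0}
  ]
}}

```text
time_s: 24.38
eef_pos: [0.4689, 0.3798, 0.2292]
eef_rot: [-0.0, 0.761, 0.648, -0.001]
wrist_force: [-0.1, 0.3, 0.7]
opening: 0.5
```

Call:
{"api": "move_arm", "payload": {
  "moves": [
    {"gripper": 50, "x": 0, "y": 0, "z": -5, "roll": 0},
    {"gripper": 50, "x": 0, "y": 0, "z": -5, "roll": 0},
    {"gripper": 50, "x": 0, "y": 0, "z": -2, "roll": 0},
    {"gripper": 50, "x": 0, "y": 0, "z": 0, "roll": 0}
  ]
}}

```text
time_s: 24.88
eef_pos: [0.4697, 0.3803, 0.3511]
eef_rot: [0.0, 0.761, 0.648, 0.002]
wrist_force: [-0.7, 0.5, -0.1]
opening: 0.498
```

Run:
```python
import s
from h import *
c=cam("wrist");d=cam("side")
a=cv2.resize(d["img"][150:290,150:360],(560,373),interpolation=cv2.INTER_CUBIC)
im=np.zeros((600,800,3),np.uint8);im[:300,:400]=cv2.resize(c["img"],(400,300));im[:300,400:800]=cv2.resize(d["img"][150:290,150:336],(400,300),interpolation=cv2.INTER_CUBIC)
cv2.imwrite("pics/l.png",im[:300,:,::-1])
```

```text
t 24.88 p [0.4697 0.3803 0.3511] yaw 80.83 F [-0.7  0.5 -0.1] T [-0.009  0.035 -0.012] j6 0.0 op 0.498
```

View pics/l.png

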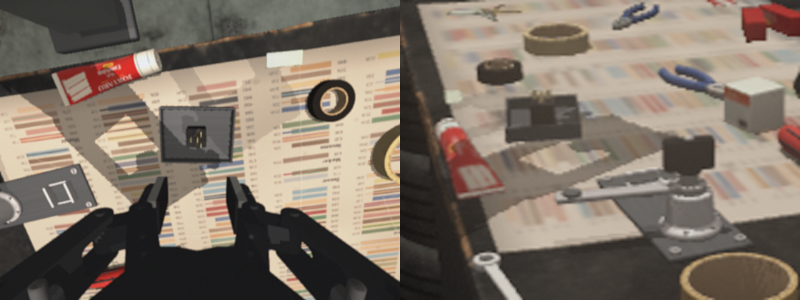

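The relay stands upright, pins up, in the middle of the tray at (197,136) in the wrist half. The clamp's arm stands open, and the nearby objects look unmoved.

```bash
python3 -c "
from bench import ctrl
print(ctrl.hand_in())"
```

```text
the job is handed in; nothing more can be done
None
```

The relay is out of its nest and standing upright in the steel tray. The clamp arm is open at about 1.38 rad, estimated from the gripper's angle. I handed the job in at 24.9 s of the 72 s allowed.

- **Freeing the knob:** four alternating swings to the stops broke it loose. I pressed each stop to about 0.2–0.3 N m, judged by wrist torque and the last joint's effort, well under the 0.6 N m snap limit.
- **Moving the relay:** I gripped it on the clamp's x sides, lifted it, carried it to the tray and lowered it until a 4 N contact. That contact came at the expected height, and I then released it.
- **Last checks:** the final wrist and side pictures show the relay pins up near the middle of the tray and the arm open. The grease tube and the carton look unmoved. The roll of tape is only partly in view, but nothing came near it. The gripper was about 15 cm clear with wrist force near zero.
- **Disagreements:**
  - The wrist camera read about 2 mm too far in x, which I corrected from the fingers' position in the image.
  - The measured tray rim came out about 83 x 103 mm instead of 85 x 110 mm.
  - The wrist camera and the first views put the tray's centre about 10 mm apart in y; I aimed between them. Both differences were within tolerance.

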